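Sort the bench after stripping a lens

TASK

Sort the things lying along the front of the grey mat: lay the thick black barrel centred across both notches of the wide blue V-cradle and the thin brass barrel likewise in the narrow white one, so that neither can roll, and put the battery flat in the yellow tray and the loupe upright in the green tray. Set each down rather than dropping it, and leave the lens cap and the solder spool where they are.

Things in the scene. Friction and masses are not known exactly. Their poses are not given: they have to be found in the camera images.
- black_barrel: the thick black lens barrel, a solid cylinder 40 mm in diameter and 90 mm long with black ribbed rings, lying on the grey mat (3 mm thick), free to roll. Origin: its centre, on the axis (20 mm above the mat at the start); x: along the barrel, both ends alike. y and z turn as it rolls. About 0.15 kg.
- brass_barrel: the thin brass-coloured (orange-gold) lens barrel, a solid cylinder 26 mm in diameter and 96 mm long with coppery rings, lying on the grey mat (3 mm thick), free to roll. Origin: its centre, on the axis (13 mm above the mat at the start); x: along the barrel, both ends alike. y and z turn as it rolls. About 0.12 kg.
- battery: the dark grey flat camera battery block, 53 (x) x 35 (y) x 11 mm high, lying flat on the mat. Origin: centre of its underside; z up; pinch it across y. About 0.045 kg.
- cap: bystander: the round black flat lens cap, 54 mm in diameter and 8 mm thick, lying flat on the mat. Origin: centre of its underside; z up. About 0.012 kg.
- wide_cradle: wide blue V-cradle, fixed on the mat: base plate 86 (x) x 64 (y) x 6 mm with two upright 90 degree V-notches, 8 mm thick, at x = -31 and +31 mm, 54 mm clear between them for the fingers; each 42 mm wide at the mouth, tops 38 mm high. Origin: centre of the underside; x: along a barrel laid across both notches; z up. The seated black barrel has its axis at z = 45 mm.
- narrow_cradle: narrow white V-cradle, fixed on the mat: base plate 86 (x) x 64 (y) x 6 mm with two upright 90 degree V-notches, 8 mm thick, at x = -31 and +31 mm, 54 mm clear between them for the fingers; each 28 mm wide at the mouth, tops 36 mm high. Origin: centre of the underside; x: along a barrel laid across both notches; z up. The seated brass barrel has its axis at z = 40 mm.
- yellow_tray: the yellow open plastic tray, fixed on the mat: 110 (x) x 128 (y) x 20 mm high outside, walls and floor 4 mm thick (inside 102 x 120 mm, floor at z = 4 mm). Origin: centre of the underside on the mat; z up.
- green_tray: the green open plastic tray, fixed on the mat: 110 (x) x 128 (y) x 20 mm high outside, walls and floor 4 mm thick (inside 102 x 120 mm, floor at z = 4 mm). Origin: centre of the underside on the mat; z up.
- eye_loupe: the black watchmaker's loupe, a hollow-looking round cone 39 mm wide at the foot, a little narrower above, 28 mm high, standing upright on the mat. Origin: centre of its underside; z up. About 0.045 kg.
- solder: bystander: the green-flanged spool of solder wire, 58 x 72 x 38 mm high, standing loose on the bench. Origin: on its underside, on the bench.
Not all that is in view belongs to the job. There is more than one size of the black_barrel; the job needs the larger.

How it is judged (in metres and radians):
At the end, for the whole second after the job is handed in: Each barrel seated in both notches of its cradle (within 15 mm lengthwise, 8 mm sideways, 4 mm in height, 0.12 rad in direction); battery on the yellow tray's floor, loupe on the green one's, level within 0.12 rad, underside within 3 mm of the floor; all released and at rest (under 0.02 m/s) (x of black_barrel in the frame of wide_cradle between -0.015 and 0.015 m and y of black_barrel in the frame of wide_cradle between -0.008 and 0.008 m and z of black_barrel in the frame of wide_cradle between 0.041 and 0.049 m and angle between the x axis of black_barrel and the x axis of wide_cradle, either way round below 0.12 rad and x of brass_barrel in the frame of narrow_cradle between -0.015 and 0.015 m and y of brass_barrel in the frame of narrow_cradle between -0.008 and 0.008 m and z of brass_barrel in the frame of narrow_cradle between 0.036 and 0.044 m and angle between the x axis of brass_barrel and the x axis of narrow_cradle, either way round below 0.12 rad and x of battery in the frame of yellow_tray between -0.045 and 0.045 m and y of battery in the frame of yellow_tray between -0.055 and 0.055 m and z of battery in the frame of yellow_tray between 0.001 and 0.007 m and angle between each of battery, eye_loupe's own z axis and vertical below 0.12 rad and x of eye_loupe in the frame of green_tray between -0.045 and 0.045 m and y of eye_loupe in the frame of green_tray between -0.055 and 0.055 m and z of eye_loupe in the frame of green_tray between 0.001 and 0.007 m and linear speed of each of black_barrel, brass_barrel, battery, eye_loupe below 0.02 m/s); the robot touches nothing.
It fails at once if a thing is dropped or thrown (faster than 0.8 m/s, a fall of about 3 cm, out of the fingers) ((linear speed of black_barrel above 0.8 m/s and contact force between the fingers and black_barrel below 0.05 N) or (linear speed of brass_barrel above 0.8 m/s and contact force between the fingers and brass_barrel below 0.05 N) or (linear speed of battery above 0.8 m/s and contact force between the fingers and battery below 0.05 N) or (linear speed of eye_loupe above 0.8 m/s and contact force between the fingers and eye_loupe below 0.05 N)).
It fails at once if the lens cap is moved by more than 2 cm (distance of cap from where it was at the start of the episode above 0.02 m).
It fails at once if the solder spool is moved by more than 2 cm (distance of solder from where it was at the start of the episode above 0.02 m).
It also fails if it takes over 80 s, if anything falls off the work surface, if the arm or the gripper's body presses on something with over 40 N, if the wrist force passes 120 N, or if a joint passes its speed limit or range.

ROBOT

A 6-joint arm with a two-finger parallel gripper is mounted at the origin on a cart in front of the work surface, level with it; the furniture and walls round the work are solid. World frame = base frame: x ahead of the robot, y to its left, z up, the work surface at z = 0. Lengths are in m, angles in degrees, forces in N, time in s.
With the tool pointing down it reaches from about 0.25 to 0.725 m from the base axis. Payload 9.7 kg.
Tool frame: the origin (TCP) lies between the finger pads; the fingertips stand 25 mm ahead of it and the grasp point (between the pads) lies 6 mm ahead of it; z points along the fingers, y is the line along which they close (so a half turn about z gives the same grasp; the last joint's range is limited). The gripper opens to 85 mm and grips with 20 to 120 N. Pads are 22 mm wide; open, the fingers measure 114 mm over their backs; the gripper's body (76 mm by 85 mm) begins 54 mm behind the grasp point. The pads swing forward as they close: fully open they stand 13 mm farther back than shut.
Start: joints at [-66.864, 4.979, 10.078, 95.1, 0, 90], TCP at [0.216, -0.506, 0.256] pointing down, gripper open.
Joint ranges: [-179.16, 179.16], [-48.56, 103.87], [-65.8, 70.77], [-126.05, 130.52], [-82.76, 87.17], [-180, 180]. Speed limits (degrees/s): [127.2, 127.2, 147.25, 180, 180, 180].

INTERFACE

Orientations are given as [roll, pitch, yaw] about the fixed x, y, z axes, in that order (R = Rz(yaw) Ry(pitch) Rx(roll)).
In Python, from workcell import bot gives the robot as it stands. The module is installed in compiled form; this text tells all that it offers.
- The arm moves only by the shell command python3 -m pendant 'ROWS' [FORCE]. ROWS is rows parted by semicolons, their numbers by spaces, 1 to 5 of them, each of 5 numbers: dx, dy, dz in m, then a turn about the tool's z in degrees, then the finger opening in m; each row is the pose to reach, as a shift and turn from the pose commanded when the command began, along the tool's axes at that moment; what a row does not reach only later rows make up. A row lasts 1/12 s, in which the tool goes at most 0.0417 m and 7.16 degrees, less where a joint would pass 70% of its speed; a pose out of reach is approached as far as the arm can. The fingers move at their own pace and stop on an object; FORCE is the grip in N (left out, the last holds). Time passes only in rows, so rows that do not move let the fingers close. It prints the time, the measured TCP pose, the force, the opening and the grip force at its end.
- bot.get_obs(): the state, without advancing time (a new reading comes with each control period).
- bot.camera(name): name is "scene" or "top"; returns the picture (384x512x3 uint8, blue, green, red); there is no depth.
- bot.camera_info(name): a dict with "mtx" (3x3 intrinsics, pixels), "k1" (the pictures are not rectified: a ray, as slopes to the right and down, at radius r is drawn at 1 + k1 r^2 times it, then the intrinsics apply), "extrinsics" (4x4, takes a point from camera to world coordinates). Camera axes: x right, y down, z forward; pixel columns grow to the right and rows downward; lengths in m; the calibration is good to about 2 mm. A picture is of the moment at which its call begins. camera_info takes no time and is no camera call.
- bot.job_done(): hands the job in; it is judged then, once.
The state is a dict: "time": time; "q": joint angles; "qd": joint speeds; "joint_efforts": joint torques, N m; "ee_pos": TCP position; "tcp_rot": TCP orientation; "wrist_force": force on the tool from outside, world axes, zero at the start; "torque": the same for the moment, N m; "opening": finger opening in m; "grasp_force": force on a finger pad.
Only numpy, scipy, OpenCV 4.12 (cv2) and the standard library are available. Lean on these libraries where they do the work, as an engineer would, in place of code of your own. Each camera call takes 0.05 s, during which the arm holds its last target. There are 200 camera calls.

## Working session

There is one attempt and no reset: what is moved stays moved. The work goes in short steps, Python scripts to look and compute and a shell command to move; the robot and the scene stay as the last step left them, time stands still between calls to the robot, and variables do not carry over. Pictures are saved under pics/ and viewed, at most 14 in all, crops included, and the job is handed in when it is done.

```bash
mkdir -p pics
python3 - <<'E'
from workcell import bot
import cv2
for n in("scene","top"):
    im=bot.camera(n); cv2.imwrite(f"pics/{n}0.png",im); i=bot.camera_info(n); print(n,i)
o=bot.get_obs(); print(o)
E
```

```text
scene {'mtx': array([[361.78777578,   0.        , 258.10128136],
       [  0.        , 361.78777578, 188.98341345],
       [  0.        ,   0.        ,   1.        ]]), 'k1': -0.0028168297851215328, 'extrinsics': array([[-0.84325293, -0.33068112,  0.4237623 ,  0.12487817],
       [-0.53750268,  0.51300864, -0.66926303,  0.85335806],
       [ 0.00391893, -0.79213138, -0.61033803,  0.62752087],
       [ 0.        ,  0.        ,  0.        ,  1.        ]])}
top {'mtx': array([[464.361822  ,   0.        , 253.29539293],
       [  0.        , 464.361822  , 198.35944661],
       [  0.        ,   0.        ,   1.        ]]), 'k1': -0.09251620111083081, 'extrinsics': array([[-2.70531265e-02, -9.95212324e-01,  9.39178325e-02,
         3.75297360e-01],
       [-9.99628704e-01,  2.72390783e-02,  6.98319472e-04,
         2.30247775e-01],
       [-3.25321134e-03, -9.38640694e-02, -9.95579707e-01,
         1.21920213e+00],
       [ 0.00000000e+00,  0.00000000e+00,  0.00000000e+00,
         1.00000000e+00]])}
{'time': 0.1, 'q': array([-6.68630407e+01,  5.00709318e+00,  1.00390301e+01,  9.50976558e+01,
        1.07410176e-03,  8.99988620e+01]), 'qd': array([-0.00321562,  0.01284257,  0.19303445, -0.03108511, -0.03163695,
        0.01123238]), 'joint_efforts': array([-2.45382878e-03, -5.21565592e+01,  4.65651226e+01,  1.59490050e-02,
       -3.02462797e-05,  2.00397386e-05]), 'ee_pos': array([ 0.21605189, -0.50561013,  0.25566247]), 'tcp_rot': array([-1.79934281e+02, -1.07540635e-03,  2.31380961e+01]), 'wrist_force': array([ 0.01715985,  0.76213028, -0.15423865]), 'torque': array([-0.03913119,  0.01692877, -0.0296819 ]), 'grasp_force': 0.0, 'opening': 0.08552797053495852}
```

View pics/top0.png

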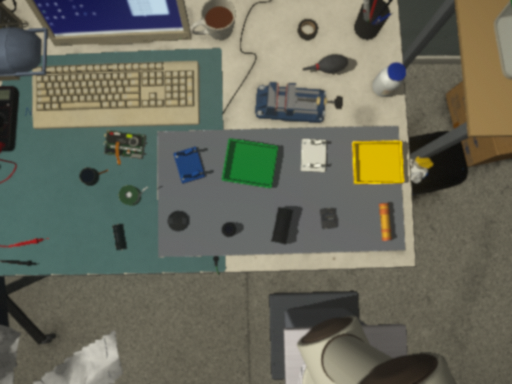

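View pics/scene0.png

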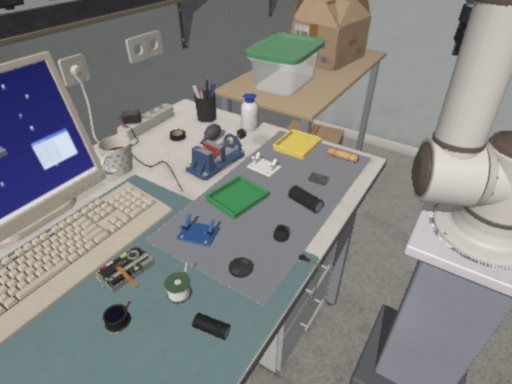

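```bash
cat > h.py <<'E'
from workcell import bot
import cv2, numpy as np
def ray(n,px):
    i=bot.camera_info(n); K=i["mtx"]
    p=cv2.undistortPoints(np.float64(px).reshape(-1,1,2),K,np.array([i["k1"],0,0,0,0.]))[:,0]
    d=np.c_[p,np.ones(len(p))]@i["extrinsics"][:3,:3].T
    return i["extrinsics"][:3,3],d
def plane(n,px,z):
    o,d=ray(n,px); return o+d*((z-o[2])/d[:,2])[:,None]
def comps(im,roi,lo,hi,amin=60):
    x0,y0,x1,y1=roi; h=cv2.cvtColor(im,cv2.COLOR_BGR2HSV)[y0:y1,x0:x1]
    m=cv2.inRange(h,np.array(lo),np.array(hi))
    cs,_=cv2.findContours(m,cv2.RETR_EXTERNAL,cv2.CHAIN_APPROX_NONE)
    return [c[:,0]+[x0,y0] for c in cs if cv2.contourArea(c)>amin]
def rect(n,c,z):
    w=plane(n,c,z)[:,:2]; r=cv2.minAreaRect((w*1000).astype(np.float32)); return [np.round(v,1) for v in r]
E
python3 - <<'E'
from h import *
im=cv2.imread("pics/top0.png")
cv2.imwrite("pics/crop0.png",cv2.resize(im[125:260,80:415],None,fx=2.35,fy=2.35,interpolation=cv2.INTER_CUBIC))
h=cv2.cvtColor(im,cv2.COLOR_BGR2HSV)
for p in [(285,225),(231,229),(178,221),(329,217),(386,220),(189,165),(250,163),(313,155),(378,163),(250,200),(350,200)]: print(p,h[p[1],p[0]])
S={"blue":((160,130,225,200),(100,120,40),(130,255,255),.02),"green":((215,130,290,200),(45,120,40),(85,255,255),.023),
"yellow":((345,130,412,200),(22,120,60),(35,255,255),.023),"white":((295,130,335,185),(0,0,165),(180,70,255),.02),
"brass":((365,195,405,250),(5,100,80),(30,255,255),.016),"dark":((160,195,360,250),(0,0,0),(180,255,62),.02)}
for k,(r,lo,hi,z) in S.items():
    for c in comps(im,r,lo,hi): print(k,c.mean(0).round(1),rect("top",c,z))
E
```

```text
(285, 225) [45 16 31]
(231, 229) [110  25  31]
(178, 221) [30 12 42]
(329, 217) [26 28 72]
(386, 220) [ 20 198 183]
(189, 165) [107 178 109]
(250, 163) [ 67 197 119]
(313, 155) [ 29  26 208]
(378, 163) [ 25 255 216]
(250, 200) [ 80   7 104]
(350, 200) [ 50   7 105]
blue [188.5 164.5] [array([582.1, 397.8]), array([82.7, 61.9]), np.float64(14.9)]
green [249.5 162.8] [array([582.2, 238.1]), array([131.7, 113.5]), np.float64(79.4)]
yellow [377.6 161.9] [array([575.5, -98. ]), array([138.1, 117.1]), np.float64(89.4)]
white [313.  154.6] [array([598.7,  71.7]), array([63.6, 83.5]), np.float64(85.3)]
brass [384.7 221.5] [array([ 419.2, -109.9]), array([97.5, 25.9]), np.float64(2.7)]
dark [231.2 228.4] [array([414. , 289.1]), array([34.6, 51.9]), np.float64(25.1)]
dark [178.4 220.4] [array([436.2, 427.6]), array([52.1, 49.3]), np.float64(88.6)]
dark [329.2 217.2] [array([433.6,  36.8]), array([45.9, 37.1]), np.float64(4.1)]
dark [286.  224.2] [array([419.3, 147.9]), array([58.8, 98.6]), np.float64(76.2)]
```

View pics/crop0.png

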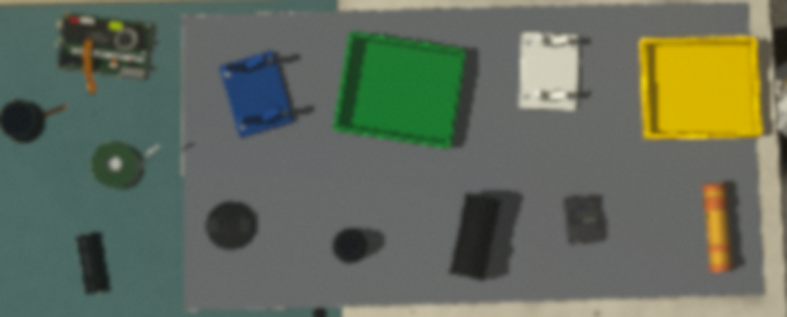

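Run:
```python
from h import *
t=cv2.imread("pics/top0.png"); s=cv2.imread("pics/scene0.png")
def tri(a,b):
    o1,d1=ray("top",[a]);o2,d2=ray("scene",[b]);d1=d1[0];d2=d2[0]
    l=np.linalg.lstsq(np.c_[d1,-d2],o2-o1,rcond=None)[0]
    p=o1+l[0]*d1;q=o2+l[1]*d2; return ((p+q)/2*1000).round(1),round(np.linalg.norm(p-q)*1000,1)
cen=lambda c:np.array(cv2.minAreaRect(c.astype(np.float32))[0])
def mx(L): return max(L,key=lambda c:cv2.contourArea(c.reshape(-1,1,2).astype(np.float32)))
T={};
for k,r,lo,hi,z in [("blue",(160,130,225,200),(100,120,40),(130,255,255),.009),("white",(295,130,335,185),(0,0,150),(180,70,255),.009),
 ("brass",(365,195,405,250),(5,100,80),(30,255,255),.016),("black",(265,195,310,250),(0,0,0),(180,255,42),.023),("black2",(265,195,310,250),(0,0,0),(180,255,48),.023),
 ("loupe",(215,215,250,245),(0,0,0),(180,255,48),.028),("cap",(160,205,200,240),(0,0,0),(180,255,62),.011),("batt",(315,200,345,235),(0,0,0),(180,255,85),.014),
 ("solder",(115,180,150,210),(40,60,0),(75,255,255),.03),("small",(105,220,135,255),(0,0,0),(180,255,45),.015)]:
    L=comps(t,r,lo,hi,30)
    if L: T[k]=mx(L); print(k,cen(T[k]).round(1),rect("top",T[k],z),len(L))
for k,r,lo,hi in [("brass",(320,140,365,168),(5,80,80),(30,255,255)),("black",(280,180,330,215),(0,0,0),(180,255,50)),
  ("loupe",(270,220,295,248),(0,0,0),(180,255,50)),("batt",(303,168,332,190),(0,0,0),(180,255,85)),("cap",(225,250,260,282),(0,0,0),(180,255,60))]:
    L=comps(s,r,lo,hi,30)
    if L: c=mx(L); print(k,cen(c).round(1),cv2.boundingRect(c),"tri",tri(cen(T[k]),cen(c)))
```

```text
blue [188.7 164.5] [array([584. , 399.3]), array([83.4, 62.4]), np.float64(14.9)] 1
white [313. 155.] [array([600.5,  70.1]), array([63.8, 85.7]), np.float64(87.5)] 1
brass [384.7 221.4] [array([ 419.2, -109.9]), array([97.5, 25.9]), np.float64(2.7)] 1
black [282.6 224.8] [array([417.9, 157.3]), array([36. , 87.5]), np.float64(76.3)] 1
black2 [282.6 224.6] [array([418.5, 157.5]), array([38.9, 89.4]), np.float64(75.5)] 1
loupe [229.5 229. ] [array([410.5, 294.2]), array([33.4, 30.8]), np.float64(88.6)] 1
cap [178.  220.5] [array([436.7, 429.1]), array([52.5, 49.6]), np.float64(88.6)] 1
batt [329. 218.] [array([432.3,  35.5]), array([46.9, 52.1]), np.float64(88.4)] 1
solder [127.5 195. ] [array([505.2, 557.1]), array([50.3, 52.1]), np.float64(88.3)] 1
small [119.3 236.4] [array([398.8, 583.2]), array([60.1, 23.9]), np.float64(9.3)] 1
brass [342.5 154.6] (328, 148, 31, 15) tri (array([ 419.3, -109.2,   18.2]), np.float64(0.6))
loupe [283.  231.7] (277, 226, 11, 14) tri (array([409.4, 294.1,  17.6]), np.float64(3.0))
cap [235. 264.] (230, 258, 12, 14) tri (array([442.4, 432.1,  14. ]), np.float64(13.6))
```

```bash
cat > d.py <<'E'
import sys
from h import *
from scipy.spatial.transform import Rotation as R
x,y,z,yaw=map(float,sys.argv[1:5]); o=bot.get_obs(); r=R.from_euler("xyz",o["tcp_rot"],degrees=True)
print("d",r.inv().apply(np.array([x,y,z])-o["ee_pos"]).round(4),"turn",round((o["tcp_rot"][2]-yaw+90)%180-90,1),"q",o["q"].round(0),"t",round(o["time"],2),"F",o["wrist_force"].round(1))
E
python3 d.py .419 -.110 .12 2.7
python3 -m pendant '0 0 0 -7 .085; 0 0 0 -14 .085;0 0 0 -21 .085;0 0 0 -28 .085;0 0 0 -35 .085'
python3 d.py .419 -.110 .12 2.7
python3 - <<'E'
from h import *
t=cv2.imread("pics/top0.png"); c=cv2.resize(t[200:240,310:350],None,fx=12,fy=12,interpolation=cv2.INTER_CUBIC)
cv2.imwrite("pics/bat.png",np.clip((c.astype(float)-40)*3,0,255).astype(np.uint8))
print(cv2.cvtColor(t,cv2.COLOR_BGR2GRAY)[204:232:2,316:344])
E
```

```text
d [ 0.3421 -0.2839  0.136 ] turn 20.4 q [-67.   5.  10.  95.   0.  90.] t 0.1 F [ 0.   0.8 -0.2]
time: 0.52
ee_pos: [0.216, -0.5056, 0.2558]
tcp_rot: [-180.0, -0.0, 58.5]
wrist_force: [-0.8, -0.7, -0.6]
opening: 0.0849
grasp_force: 0.0
d [ 0.4433 -0.0337  0.1361] turn 55.8 q [-67.   5.  10.  95.  -0.  55.] t 0.52 F [-0.8 -0.7 -0.6]
[[103 103 103 103 103 102 104 103 103 102 102 102 103 102 103 103 104 103
  102 103 104 102 103 103 103 103 104 103]
 [104 103 104 103 103 102 101 101 100 100 101 100 101 102  99  98  98  99
  101 101 102 103 103 103 104 104 103 103]
 [103 103 102 100  94  88  82  79  72  72  74  77  80  79  74  69  67  67
   70  74  86  97 102 102 103 103 104 104]
 [104 104 101  89  73  64  61  59  59  57  57  58  58  58  57  56  54  54
   53  62  80  97 103 102 102 103 104 103]
 [103 103 100  89  75  64  61  60  59  57  55  54  55  58  59  61  58  56
   55  63  80  96 102 103 103 102 103 103]
 [104 103 102  93  78  66  58  56  55  56  58  58  59  59  60  60  59  59
   58  62  75  91 100 103 102 102 102 103]
 [104 104 102  98  86  68  57  54  56  59  62  63  65  65  64  6
[... 172 characters left out ...]
104 102 104 100  90  73  61  57  56  56  56  59  62  64  64  63  61  58
   54  53  56  63  81  96 102 102 103 103]
 [104 104 103 100  92  78  68  63  63  61  60  62  61  61  61  59  59  59
   56  55  56  65  82  97 104 103 103 103]
 [103 104 105 102  96  82  71  64  65  63  60  62  62  60  60  59  61  59
   60  59  58  65  82  97 103 102 104 103]
 [103 105 104 103  98  87  71  64  65  65  63  60  60  60  60  62  61  63
   64  64  66  74  89 100 103 104 104 103]
 [104 103 104 104 101  95  83  77  79  84  85  82  76  77  78  82  85  87
   90  93  95  99 103 103 103 104 104 104]
 [103 104 102 104 104 103 101 100 101 103 103 103 102 102 103 103 103 103
  103 104 104 104 103 104 103 103 104 103]]
```

View pics/bat.png

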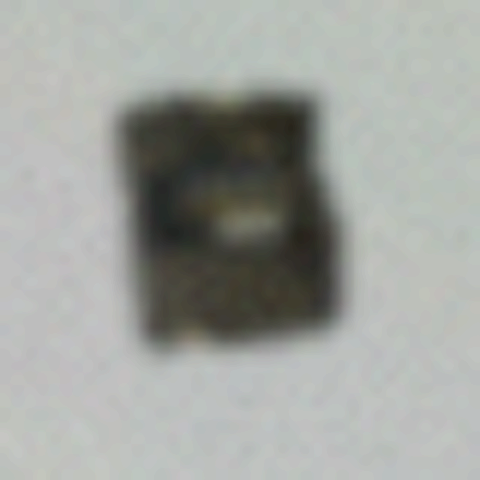

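```bash
python3 -m pendant '.04 -.003 0 -7 .085;.08 -.006 0 -14 .085;.12 -.009 0 -21 .085;.16 -.012 0 -28 .085;.2 -.015 0 -35 .085' >/dev/null
python3 d.py .419 -.110 .12 2.7
python3 - <<'E'
from h import *
print(plane("top",[(327.9,218.2),(249.5,162.8),(377.6,161.9)],.014).round(4))
E
```

```text
d [0.2092 0.1227 0.136 ] turn -89.3 q [-47.  -9.  -3.  95.   0.  40.] t 0.93 F [ 0.8 -0.3  0.7]
[[ 0.4318  0.0385  0.014 ]
 [ 0.5831  0.2385  0.014 ]
 [ 0.5768 -0.1     0.014 ]]
```

```bash
python3 -m pendant '.03 .02 .02 -7 .085;.06 .035 .04 -14 .085;.09 .053 .06 -21 .085;.12 .07 .08 -28 .085;.15 .088 .09 -35 .085' >/dev/null
python3 d.py .419 -.110 .12 2.7
```

```text
d [0.0288 0.0624 0.0438] turn -54.2 q [-24. -13. -17.  86.  -0.  28.] t 1.35 F [ 0.4 -1.  -0.8]
```

```bash
python3 -m pendant '.01 .02 .01 -7 .085;.02 .04 .02 -14 .085;.029 .062 .03 -21 .085;.029 .062 .044 -28 .085;.029 .062 .044 -35 .085' >/dev/null
python3 -m pendant '0 0 0 -7 .085;0 0 0 -14 .085;0 0 0 -19.2 .085;0 0 0 -19.2 .06' >/dev/null
python3 d.py .419 -.110 .036 2.7
python3 - <<'E'
from h import *
im=bot.camera("top"); cv2.imwrite("pics/a1.png",cv2.resize(im[180:300,320:480],None,fx=4,fy=4,interpolation=2))
E
```

```text
d [0.0001 0.0022 0.086 ] turn -0.1 q [-15. -12. -20.  81.   0. -18.] t 2.1 F [-0.3  0.  -1. ]
```

View pics/a1.png

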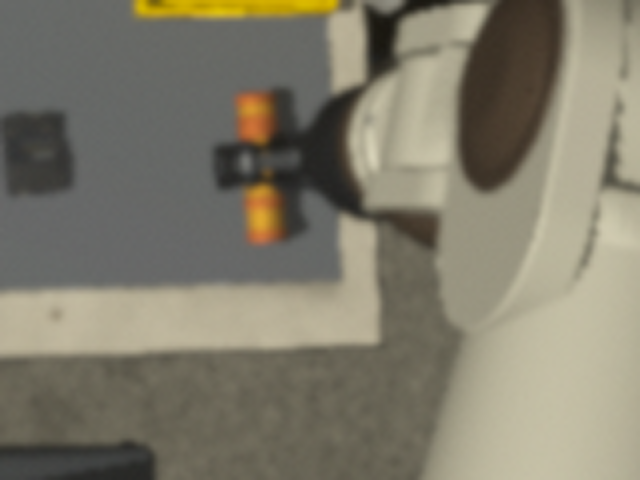

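```bash
python3 -m pendant '0 .002 .04 0 .055;0 .002 .07 0 .055;0 .002 .085 0 .055;0 .002 .092 0 .055;0 .002 .092 0 .055' 30 >/dev/null
python3 -m pendant '0 0 0 0 .035;0 0 0 0 .028;0 0 0 0 .02;0 0 0 0 .015;0 0 0 0 .015' 30
python3 -m pendant '0 0 0 0 .015;0 0 0 0 .015;0 0 0 0 .015' 30
python3 d.py .419 -.110 .030 2.7
```

```text
time: 2.98
ee_pos: [0.4203, -0.1106, 0.0318]
tcp_rot: [-180.0, 0.1, -177.7]
wrist_force: [-2.4, 0.3, 7.0]
opening: 0.0248
grasp_force: 29.5
time: 3.23
ee_pos: [0.4203, -0.1106, 0.0319]
tcp_rot: [-180.0, 0.1, -177.7]
wrist_force: [-1.6, -0.2, 6.8]
opening: 0.025
grasp_force: 29.5
d [0.0013 0.0007 0.0019] turn -0.4 q [-15.  -9. -29.  70.  -0. -17.] t 3.23 F [-1.6 -0.2  6.8]
```

```bash
python3 -m pendant '0 0 -.02 0 .015;0 0 -.05 0 .015;0 0 -.09 0 .015;0 0 -.1 0 .015' 30
python3 d.py .602 .070 .13 -2.7
```

```text
time: 3.57
ee_pos: [0.4211, -0.1108, 0.1361]
tcp_rot: [-179.9, 0.4, -177.7]
wrist_force: [0.7, 0.3, -0.6]
opening: 0.0248
grasp_force: 30.1
d [-0.188   0.1733  0.007 ] turn 5.0 q [-15. -12. -19.  82.   0. -17.] t 3.57 F [ 0.7  0.3 -0.6]
```

```bash
python3 -m pendant '-.02 .02 0 1 .015;-.045 .042 0 2 .015;-.07 .065 0 3 .015;-.095 .088 0 4 .015;-.12 .11 0 5 .015' 30 >/dev/null
python3 -m pendant '-.025 .023 0 0 .015;-.05 .046 0 0 .015;-.065 .06 0 0 .015;-.068 .063 0 0 .015;-.068 .063 0 0 .015' 30
python3 d.py .602 .070 .10 -2.7
python3 - <<'E'
from h import *
im=bot.camera("top"); cv2.imwrite("pics/a2.png",cv2.resize(im[110:210,260:400],None,fx=5,fy=5,interpolation=2))
im=bot.camera("scene"); cv2.imwrite("pics/a2s.png",cv2.resize(im[90:230,180:380],None,fx=4,fy=4,interpolation=2))
E
```

```text
time: 4.4
ee_pos: [0.6062, 0.0652, 0.1297]
tcp_rot: [-180.0, -0.0, 177.4]
wrist_force: [-0.1, -0.4, -1.9]
opening: 0.0246
grasp_force: 30.1
d [0.0044 0.0046 0.0297] turn 0.1 q [ 6. 13.  5. 82.  0.  9.] t 4.4 F [-0.1 -0.4 -1.9]
```

View pics/a2s.png

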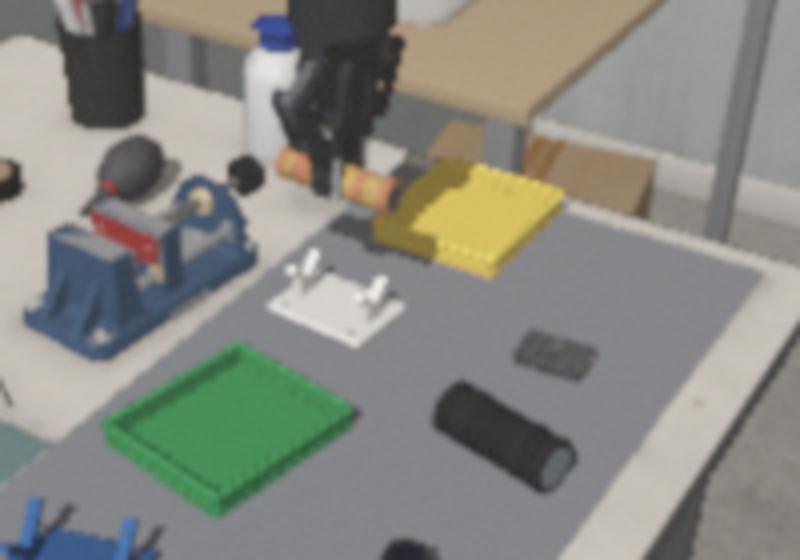

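Run:
```python
from h import *
print(plane("scene",[(264.1,166.4)],.009).round(4))
im=bot.camera("top")
cs=comps(im,(280,110,345,200),(5,100,80),(22,255,255),20)
print([rect("top",c,.114) for c in cs], rect("top",np.vstack(cs),.114))
```

```text
[[0.5996 0.0701 0.009 ]]
[[array([577.9,  65.9]), array([21.9, 39.4]), np.float64(87.6)]] [array([577.9,  65.9]), array([21.9, 39.4]), np.float64(87.6)]
```

```bash
python3 -m pendant '.006 .0046 .015 0 .015;.006 .0046 .04 0 .015;.006 .0046 .055 0 .015;.006 .0046 .055 0 .015' 30
python3 d.py .600 .070 .059 -2.7
```

```text
time: 4.88
ee_pos: [0.5975, 0.068, 0.0722]
tcp_rot: [-180.0, -0.3, 177.3]
wrist_force: [-0.7, -0.5, -1.4]
opening: 0.0251
grasp_force: 30.1
d [-0.0025  0.0021  0.0132] turn -0.0 q [ 6. 13. -2. 76. -0.  9.] t 4.88 F [-0.7 -0.5 -1.4]
```

```bash
python3 -m pendant '-.0015 .002 .004 0 .015;-.002 .002 .008 0 .015;-.002 .002 .011 0 .015;-.002 .002 .012 0 .015;-.002 .002 .012 0 .015' 30
python3 d.py .600 .070 .059 -2.7
```

```text
time: 5.3
ee_pos: [0.6021, 0.071, 0.0636]
tcp_rot: [180.0, 0.0, 177.3]
wrist_force: [0.2, -0.2, -0.5]
opening: 0.0249
grasp_force: 30.1
d [ 0.002  -0.0011  0.0046] turn 0.0 q [ 7. 13. -2. 75. -0.  9.] t 5.3 F [ 0.2 -0.2 -0.5]
```

```bash
python3 -m pendant '0 0 .001 0 .015;0 0 .002 0 .015;0 0 .002 0 .015' 30
python3 d.py .600 .070 .059 -2.7
```

```text
time: 5.55
ee_pos: [0.6022, 0.071, 0.0615]
tcp_rot: [-180.0, 0.0, 177.3]
wrist_force: [0.6, 0.4, 0.6]
opening: 0.0251
grasp_force: 30.2
d [ 0.0021 -0.0011  0.0025] turn 0.0 q [ 7. 13. -2. 75. -0.  9.] t 5.55 F [0.6 0.4 0.6]
```

```bash
python3 -m pendant '.001 -.001 .0015 0 .015;.001 -.001 .0025 0 .015;.001 -.001 .0025 0 .015' 30
python3 d.py .600 .070 .059 -2.7
```

```text
time: 5.8
ee_pos: [0.6012, 0.0698, 0.0596]
tcp_rot: [-180.0, 0.1, 177.3]
wrist_force: [-0.5, -2.3, 4.4]
opening: 0.0246
grasp_force: 30.7
d [0.0012 0.0001 0.0006] turn 0.0 q [ 7. 13. -3. 74. -0.  9.] t 5.8 F [-0.5 -2.3  4.4]
```

```bash
python3 -m pendant '0 0 0 0 .027;0 0 0 0 .032;0 0 0 0 .04;0 0 0 0 .055;0 0 0 0 .055' 20
python3 -m pendant '0 0 -.02 0 .055;0 0 -.05 0 .055;0 0 -.08 0 .06;0 0 -.08 0 .07' 
python3 d.py .418 .157 .13 -13.9
python3 - <<'E'
from h import *
im=bot.camera("scene"); cv2.imwrite("pics/a3s.png",cv2.resize(im[130:190,230:320],None,fx=6,fy=6,interpolation=2))
E
```

```text
time: 6.22
ee_pos: [0.6008, 0.0702, 0.0586]
tcp_rot: [180.0, -0.0, 177.3]
wrist_force: [-0.4, -0.9, -0.3]
opening: 0.0549
grasp_force: 0.0
time: 6.55
ee_pos: [0.603, 0.0704, 0.1451]
tcp_rot: [179.9, 0.5, 177.3]
wrist_force: [-0.0, -0.2, 0.2]
opening: 0.0695
grasp_force: 0.0
d [0.1889 0.0779 0.0137] turn 11.2 q [ 7. 12.  5. 83.  0.  9.] t 6.55 F [-0.  -0.2  0.2]
```

View pics/a3s.png

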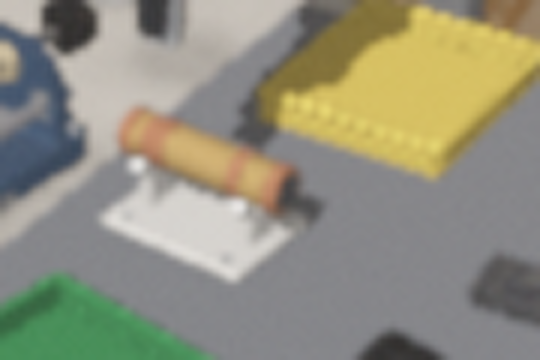

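```bash
python3 -m pendant '.02 .008 0 2 .07;.06 .025 0 4 .07;.1 .042 0 7 .07;.14 .058 0 9 .07;.17 .07 0 11.2 .07' >/dev/null
python3 -m pendant '.015 .006 .01 0 .07;.019 .008 .014 0 .07;.019 .008 .014 0 .07;.019 .008 .014 0 .07' 
python3 d.py .418 .157 .03 -13.9
```

```text
time: 7.35
ee_pos: [0.4182, 0.1601, 0.1244]
tcp_rot: [-180.0, -0.0, 166.2]
wrist_force: [0.4, -0.0, 0.3]
opening: 0.0701
grasp_force: 0.0
d [-0.0005 -0.003   0.0944] turn 0.1 q [ 21. -10. -19.  81.  -0.  35.] t 7.35 F [ 0.4 -0.   0.3]
```

```bash
python3 -m pendant '0 -.003 .03 0 .07;0 -.003 .06 0 .07;0 -.003 .08 0 .07;0 -.003 .092 0 .07;0 -.003 .092 0 .07' >/dev/null
python3 -m pendant '0 0 0 0 .055;0 0 0 0 .046;0 0 0 0 .04;0 0 0 0 .03;0 0 0 0 .03' 30
python3 -m pendant '0 0 0 0 .03;0 0 0 0 .03' 30
python3 d.py .418 .157 .029 -13.9
```

```text
time: 8.18
ee_pos: [0.4182, 0.1576, 0.0344]
tcp_rot: [179.9, 0.1, 166.1]
wrist_force: [0.7, -0.8, 6.5]
opening: 0.0395
grasp_force: 29.9
time: 8.35
ee_pos: [0.4182, 0.1576, 0.0345]
tcp_rot: [179.9, 0.2, 166.1]
wrist_force: [0.8, -1.1, 6.3]
opening: 0.0388
grasp_force: 29.9
d [ 0.0001 -0.0006  0.0055] turn 0.0 q [ 21.  -8. -27.  71.  -0.  35.] t 8.35 F [ 0.8 -1.1  6.3]
```

```bash
python3 -m pendant '0 0 -.02 0 .03;0 0 -.05 0 .03;0 0 -.09 0 .03;0 0 -.1 0 .03' 30
python3 d.py .584 .399 .13 14.9
python3 - <<'E'
from h import *
im=bot.camera("scene")
c=comps(im,(165,205,230,255),(100,120,40),(130,255,255),30); print([cv2.boundingRect(k) for k in c])
cv2.imwrite("pics/a4s.png",cv2.resize(im[205:255,160:240],None,fx=8,fy=8,interpolation=2))
E
```

```text
time: 8.68
ee_pos: [0.4187, 0.158, 0.1387]
tcp_rot: [179.8, 0.3, 166.1]
wrist_force: [1.2, 0.2, -0.2]
opening: 0.0388
grasp_force: 31.1
d [-0.1027  0.2735  0.0104] turn -28.8 q [ 21. -10. -18.  82.   0.  35.] t 8.68 F [ 1.2  0.2 -0.2]
[(177, 215, 41, 31)]
```

View pics/a4s.png

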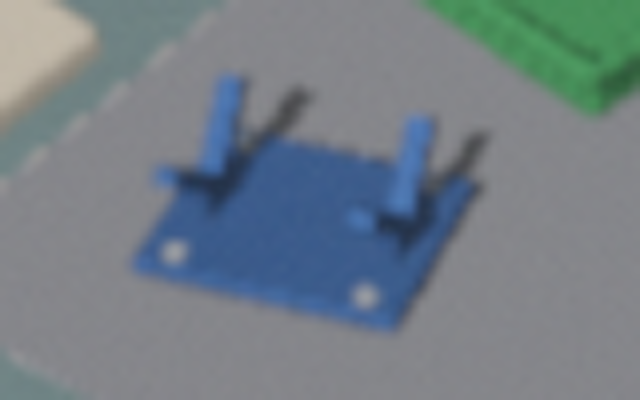

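```bash
python3 -m pendant '-.01 .025 0 -5 .03;-.022 .06 0 -11 .03;-.035 .095 0 -17 .03;-.05 .13 0 -23 .03;-.062 .165 0 -28.8 .03' 30 >/dev/null
python3 d.py .584 .399 .13 14.9
python3 - <<'E'
from h import *
q=[(160+a/8,205+b/8) for a,b in [(138,258),(393,318),(478,183)]]
p=plane("scene",q,.009)[:,:2]; print(p.round(4),(p[0]+p[2])/2,np.linalg.norm(p[1]-p[0]),np.linalg.norm(p[2]-p[1]),np.degrees(np.arctan2(*(p[0]-p[1])[::-1])))
E
```

```text
d [-0.0888  0.0741  0.0021] turn 0.3 q [30. 11.  3. 82. -0. 15.] t 9.15 F [ 0.4 -0.7 -0.7]
[[0.615  0.4387]
 [0.5358 0.4168]
 [0.5494 0.3582]] [0.58219953 0.39842285] 0.08221338844000399 0.06012017160691397 15.45633777273731
```

```bash
python3 -m pendant '-.025 .02 0 0 .03;-.05 .04 0 0 .03;-.075 .062 0 0 .03;-.086 .072 0 0 .03;-.088 .073 0 0 .03' 30 >/dev/null
python3 -m pendant '0 0 .01 0 .03;0 0 .02 0 .03;0 0 .02 0 .03' 30
python3 d.py .583 .399 .0595 15
python3 - <<'E'
from h import *
im=bot.camera("scene"); cv2.imwrite("pics/a5s.png",cv2.resize(im[160:260,140:260],None,fx=5,fy=5,interpolation=2))
E
```

```text
time: 9.82
ee_pos: [0.5818, 0.3943, 0.1096]
tcp_rot: [-179.9, -0.2, -165.1]
wrist_force: [0.2, -1.0, -2.1]
opening: 0.0388
grasp_force: 31.1
d [-0.0026  0.0043  0.0501] turn -0.1 q [34. 26. 20. 84. -0. 19.] t 9.82 F [ 0.2 -1.  -2.1]
```

View pics/a5s.png

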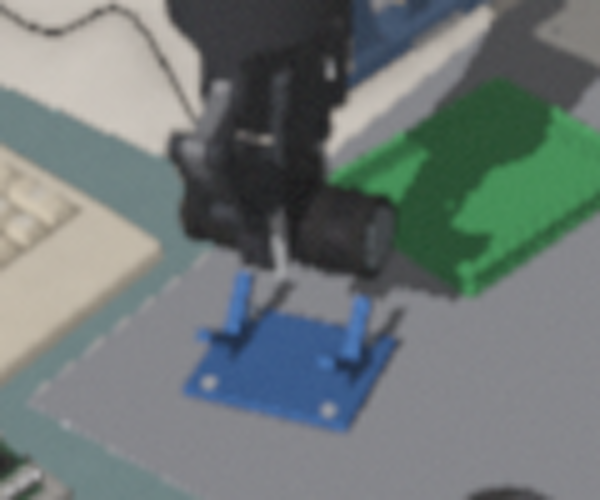

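```bash
python3 -m pendant '-.0015 .002 .01 0 .03;-.0025 .004 .022 0 .03;-.0025 .004 .033 0 .03;-.0025 .004 .04 0 .03;-.0025 .004 .04 0 .03' 30 >/dev/null
python3 -m pendant '0 0 0 0 .03;0 0 0 0 .03' 30
python3 d.py .583 .399 .0595 15
```

```text
time: 10.45
ee_pos: [0.5846, 0.4004, 0.0732]
tcp_rot: [180.0, 0.0, -165.1]
wrist_force: [0.3, 0.0, -1.6]
opening: 0.039
grasp_force: 31.1
d [ 0.0019 -0.001   0.0137] turn -0.1 q [34. 27. 17. 80. -0. 19.] t 10.45 F [ 0.3  0.  -1.6]
```

```bash
python3 -m pendant '.0015 -.001 .004 0 .03;.0015 -.001 .008 0 .03;.0015 -.001 .01 0 .03;.0015 -.001 .011 0 .03;.0015 -.001 .011 0 .03' 30
python3 d.py .583 .399 .0595 15
python3 -m pendant '0 0 .001 0 .03;0 0 .002 0 .03;0 0 .002 0 .03' 30
```

```text
time: 10.87
ee_pos: [0.5831, 0.3989, 0.0614]
tcp_rot: [-180.0, -0.0, -165.1]
wrist_force: [0.1, 0.0, 0.2]
opening: 0.0388
grasp_force: 31.1
d [0.0001 0.0001 0.0019] turn -0.1 q [34. 27. 16. 78.  0. 19.] t 10.87 F [0.1 0.  0.2]
time: 11.12
ee_pos: [0.5833, 0.3991, 0.0599]
tcp_rot: [180.0, 0.0, -165.1]
wrist_force: [-0.6, -0.1, -1.4]
opening: 0.0393
grasp_force: 31.2
```

```bash
python3 -m pendant '0 0 .001 0 .03;0 0 .0015 0 .03;0 0 .0015 0 .03' 30
```

```text
time: 11.37
ee_pos: [0.5834, 0.3992, 0.0597]
tcp_rot: [180.0, 0.1, -165.0]
wrist_force: [-2.0, -0.9, 6.9]
opening: 0.039
grasp_force: 31.9
```

```bash
python3 -m pendant '0 0 0 0 .041;0 0 0 0 .046;0 0 0 0 .054;0 0 0 0 .07;0 0 0 0 .07' 20
python3 -m pendant '0 0 -.02 0 .07;0 0 -.05 0 .07;0 0 -.08 0 .07;0 0 -.08 0 .07' 
python3 d.py .410 .294 .10 14.9
python3 - <<'E'
from h import *
im=bot.camera("scene"); cv2.imwrite("pics/a6s.png",cv2.resize(im[180:290,140:300],None,fx=4,fy=4,interpolation=2))
E
```

```text
time: 11.78
ee_pos: [0.5832, 0.399, 0.0581]
tcp_rot: [-180.0, -0.0, -165.1]
wrist_force: [0.1, -1.0, 0.2]
opening: 0.0703
grasp_force: 0.0
time: 12.12
ee_pos: [0.5849, 0.4001, 0.1454]
tcp_rot: [179.8, 0.5, -165.1]
wrist_force: [0.2, 0.6, 1.0]
opening: 0.0703
grasp_force: 0.0
d [ 0.1967 -0.0576  0.0436] turn 0.0 q [34. 26. 24. 87. -0. 19.] t 12.12 F [0.2 0.6 1. ]
```

View pics/a6s.png

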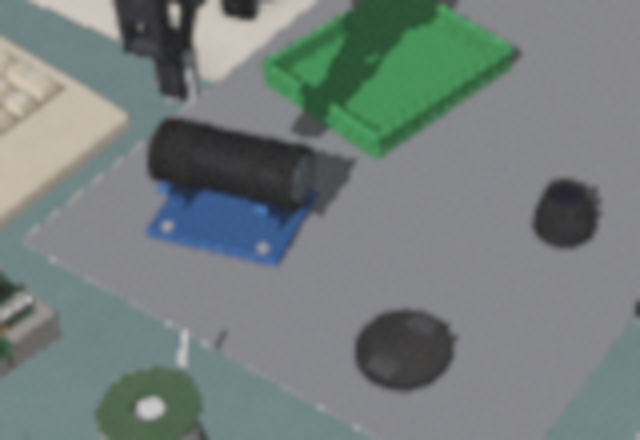

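```bash
python3 -m pendant '.03 -.009 0 0 .07;.07 -.02 .01 0 .07;.11 -.032 .02 0 .07;.15 -.044 .02 0 .07;.18 -.053 .02 0 .07' >/dev/null
python3 -m pendant '.014 -.004 .02 0 .07;.016 -.005 .02 0 .07;.016 -.005 .02 0 .07;.016 -.005 .02 0 .07'
python3 d.py .410 .294 .03 14.9
```

```text
time: 12.92
ee_pos: [0.4096, 0.293, 0.0987]
tcp_rot: [180.0, 0.0, -165.1]
wrist_force: [0.0, 0.1, 0.7]
opening: 0.0698
grasp_force: 0.0
d [-0.0006  0.0009  0.0687] turn 0.0 q [ 36.  -2. -14.  77.  -0.  21.] t 12.92 F [0.  0.1 0.7]
```

```bash
python3 -m pendant '0 .001 .025 0 .07;0 .001 .045 0 .07;0 .001 .06 0 .07;0 .001 .067 0 .07;0 .001 .067 0 .07' >/dev/null
python3 -m pendant '0 0 0 0 .055;0 0 0 0 .046;0 0 0 0 .04;0 0 0 0 .03;0 0 0 0 .03' 25
python3 -m pendant '0 0 0 0 .03;0 0 0 0 .03' 25
python3 -m pendant '0 0 -.01 0 .03;0 0 -.03 0 .03;0 0 -.06 0 .03;0 0 -.06 0 .03' 25
python3 d.py .583 .2385 .09 14.9
python3 - <<'E'
from h import *
im=bot.camera("scene"); cv2.imwrite("pics/a7s.png",cv2.resize(im[180:260,220:320],None,fx=5,fy=5,interpolation=2))
E
```

```text
time: 13.75
ee_pos: [0.4093, 0.294, 0.0327]
tcp_rot: [180.0, 0.1, -165.1]
wrist_force: [-0.1, -0.3, 6.2]
opening: 0.0342
grasp_force: 24.7
time: 13.92
ee_pos: [0.4093, 0.294, 0.0327]
tcp_rot: [179.9, 0.1, -165.1]
wrist_force: [0.2, 0.1, 6.0]
opening: 0.0342
grasp_force: 24.7
time: 14.25
ee_pos: [0.4103, 0.2947, 0.0973]
tcp_rot: [179.9, 0.4, -165.1]
wrist_force: [0.5, 0.4, 0.9]
opening: 0.0342
grasp_force: 24.4
d [-0.1523 -0.0988  0.008 ] turn 0.0 q [ 36.  -2. -14.  77.  -0.  21.] t 14.25 F [0.5 0.4 0.9]
```

View pics/a7s.png

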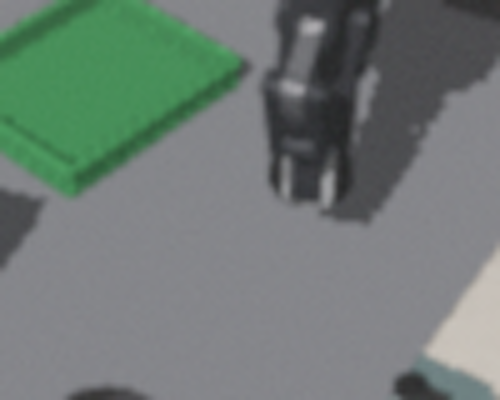

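```bash
python3 -m pendant '-.02 -.013 0 0 .03;-.05 -.032 0 0 .03;-.085 -.055 0 0 .03;-.12 -.078 0 0 .03;-.145 -.094 0 0 .03' 25 >/dev/null
python3 -m pendant '-.007 -.005 .02 0 .03;-.007 -.005 .03 0 .03;-.007 -.005 .04 0 .03;-.007 -.005 .04 0 .03;-.007 -.005 .04 0 .03' 25
python3 d.py .583 .2385 .0367 14.9
```

```text
time: 15.13
ee_pos: [0.5795, 0.2373, 0.0508]
tcp_rot: [-180.0, -0.1, -165.0]
wrist_force: [-0.1, 0.9, -0.6]
opening: 0.034
grasp_force: 24.4
d [-0.0037  0.0003  0.0141] turn 0.1 q [22. 16.  0. 74.  0.  7.] t 15.13 F [-0.1  0.9 -0.6]
```

```bash
python3 -m pendant '0 0 .004 0 .03;0 0 .008 0 .03;0 0 .011 0 .03;0 0 .012 0 .03;0 0 .012 0 .03' 25
python3 -m pendant '0 0 .001 0 .03;0 0 .0015 0 .03;0 0 .0015 0 .03' 25
```

```text
time: 15.55
ee_pos: [0.5807, 0.237, 0.0391]
tcp_rot: [-180.0, -0.0, -165.1]
wrist_force: [0.4, 0.2, -1.6]
opening: 0.0342
grasp_force: 24.4
time: 15.8
ee_pos: [0.581, 0.237, 0.0378]
tcp_rot: [180.0, 0.0, -165.1]
wrist_force: [-0.3, -0.4, -0.6]
opening: 0.034
grasp_force: 24.4
```

```bash
python3 -m pendant '0 0 .001 0 .03;0 0 .0015 0 .03;0 0 .0015 0 .03' 25
```

```text
time: 16.05
ee_pos: [0.5811, 0.237, 0.0368]
tcp_rot: [180.0, 0.0, -165.1]
wrist_force: [-1.2, 0.1, 3.2]
opening: 0.0344
grasp_force: 25.2
```

```bash
python3 -m pendant '0 0 0 0 .036;0 0 0 0 .04;0 0 0 0 .048;0 0 0 0 .055;0 0 0 0 .055' 20
python3 -m pendant '0 0 -.02 0 .055;0 0 -.05 0 .06;0 0 -.08 0 .06;0 0 -.08 0 .06' 
python3 d.py .4318 .0385 .09 6
python3 - <<'E'
from h import *
im=bot.camera("scene"); cv2.imwrite("pics/a8s.png",cv2.resize(im[160:230,190:290],None,fx=5,fy=5,interpolation=2))
E
```

```text
time: 16.47
ee_pos: [0.5809, 0.2369, 0.0361]
tcp_rot: [-180.0, -0.0, -165.1]
wrist_force: [0.5, 0.5, -0.1]
opening: 0.0548
grasp_force: 0.0
time: 16.8
ee_pos: [0.583, 0.2378, 0.1228]
tcp_rot: [179.9, 0.5, -165.1]
wrist_force: [1.0, 0.4, 1.0]
opening: 0.0604
grasp_force: 0.0
d [ 0.1978 -0.1536  0.0311] turn 8.9 q [22. 15.  7. 81. -0.  7.] t 16.8 F [1.  0.4 1. ]
```

View pics/a8s.png

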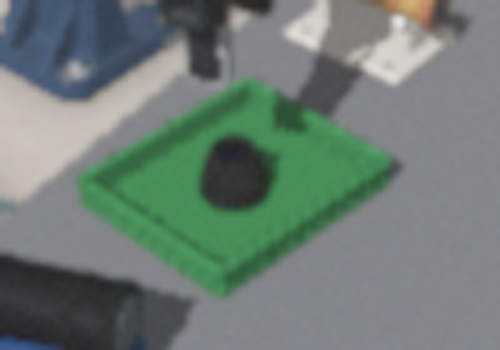

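```bash
python3 -m pendant '.025 -.019 0 2 .06;.058 -.045 0 4 .06;.09 -.07 0 6 .06;.122 -.095 .01 8 .06;.154 -.12 .02 8.9 .06' >/dev/null
python3 -m pendant '.032 -.025 .01 0 .06;.043 -.034 .01 0 .06;.043 -.034 .01 0 .06;.043 -.034 .01 0 .06'
python3 d.py .4318 .0385 .029 6
```

```text
time: 17.6
ee_pos: [0.4236, 0.0427, 0.0859]
tcp_rot: [180.0, 0.0, -174.1]
wrist_force: [-0.1, -0.7, -0.3]
opening: 0.0597
grasp_force: 0.0
d [-0.0077 -0.005   0.0569] turn -0.1 q [  6. -12. -25.  77.   0.  -0.] t 17.6 F [-0.1 -0.7 -0.3]
```

```bash
python3 -m pendant '-.008 -.005 .015 0 .06;-.008 -.005 .035 0 .06;-.008 -.005 .048 0 .06;-.008 -.005 .055 0 .06;-.008 -.005 .055 0 .06' >/dev/null
python3 -m pendant '0 0 0 0 .06;0 0 .001 0 .05'
python3 d.py .4318 .0385 .029 6
```

```text
time: 18.18
ee_pos: [0.4333, 0.0395, 0.0313]
tcp_rot: [-180.0, 0.1, -173.9]
wrist_force: [0.2, -0.2, 0.9]
opening: 0.0504
grasp_force: 0.0
d [ 0.0016 -0.0008  0.0023] turn 0.1 q [  5.  -9. -29.  70.   0.  -1.] t 18.18 F [ 0.2 -0.2  0.9]
```

```bash
python3 -m pendant '.0015 -.001 .002 0 .048;.0015 -.001 .002 0 .042;.0015 -.001 .002 0 .037;.0015 -.001 .002 0 .03;.0015 -.001 .002 0 .03' 25
python3 -m pendant '0 0 0 0 .03;0 0 0 0 .03' 25
python3 -m pendant '0 0 -.01 0 .03;0 0 -.03 0 .03;0 0 -.06 0 .03;0 0 -.06 0 .03' 25
python3 d.py .577 -.100 .09 0
python3 - <<'E'
from h import *
im=bot.camera("scene"); cv2.imwrite("pics/a9s.png",cv2.resize(im[130:210,270:370],None,fx=5,fy=5,interpolation=2))
E
```

```text
time: 18.6
ee_pos: [0.4315, 0.038, 0.0289]
tcp_rot: [180.0, 0.1, -174.0]
wrist_force: [-0.8, -0.4, 4.2]
opening: 0.0338
grasp_force: 25.3
time: 18.77
ee_pos: [0.4315, 0.038, 0.0289]
tcp_rot: [-180.0, 0.0, -174.0]
wrist_force: [-0.7, -0.3, 4.8]
opening: 0.0343
grasp_force: 25.4
time: 19.1
ee_pos: [0.4332, 0.0381, 0.0936]
tcp_rot: [-180.0, 0.4, -174.0]
wrist_force: [0.4, -0.6, 0.1]
opening: 0.0344
grasp_force: 25.0
d [-0.1285 -0.1525  0.0044] turn 6.0 q [  5. -11. -23.  77.   0.  -1.] t 19.1 F [ 0.4 -0.6  0.1]
```

View pics/a9s.png

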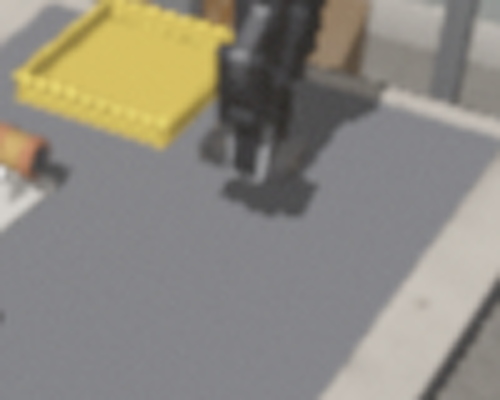

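```bash
python3 -m pendant '-.015 -.02 0 1 .03;-.035 -.045 0 2 .03;-.06 -.072 0 3 .03;-.085 -.1 0 5 .03;-.11 -.13 0 6 .03' 25 >/dev/null
python3 -m pendant '-.015 -.018 .01 0 .03;-.018 -.022 .025 0 .03;-.018 -.022 .04 0 .03;-.018 -.022 .045 0 .03;-.018 -.022 .045 0 .03' 25 >/dev/null
python3 -m pendant '0 0 0 0 .03;0 0 0 0 .03' 25
python3 d.py .577 -.100 .0329 0
```

```text
time: 20.15
ee_pos: [0.5725, -0.1015, 0.0444]
tcp_rot: [-180.0, 0.1, -179.9]
wrist_force: [0.5, 0.2, -0.5]
opening: 0.0342
grasp_force: 25.0
d [-0.0045  0.0015  0.0115] turn 0.1 q [-10.  10.  -7.  72.   0. -10.] t 20.15 F [ 0.5  0.2 -0.5]
```

```bash
python3 -m pendant '0 0 .004 0 .03;0 0 .007 0 .03;0 0 .01 0 .03;0 0 .01 0 .03;0 0 .01 0 .03' 25
python3 -m pendant '0 0 .001 0 .03;0 0 .0015 0 .03;0 0 .0015 0 .03' 25
```

```text
time: 20.57
ee_pos: [0.5721, -0.1017, 0.0333]
tcp_rot: [180.0, -0.0, -180.0]
wrist_force: [0.7, -0.1, -0.7]
opening: 0.0342
grasp_force: 25.0
time: 20.82
ee_pos: [0.5723, -0.1018, 0.0329]
tcp_rot: [-180.0, 0.0, -180.0]
wrist_force: [-3.7, 0.8, 8.9]
opening: 0.0345
grasp_force: 25.9
```

```bash
python3 -m pendant '0 0 0 0 .036;0 0 0 0 .04;0 0 0 0 .048;0 0 0 0 .055;0 0 0 0 .055' 20
python3 -m pendant '0 0 -.02 0 .055;0 0 -.05 0 .06;0 0 -.09 0 .06;0 0 -.13 0 .06;0 0 -.15 0 .06' >/dev/null
python3 -m pendant '0 0 0 0 .06;.04 -.02 0 0 .06;.08 -.04 0 0 .06;.12 -.06 0 0 .06;.12 -.06 0 0 .06'
python3 - <<'E'
from h import *
im=bot.camera("scene"); cv2.imwrite("pics/end.png",cv2.resize(im[110:290,160:370],None,fx=3.2,fy=3.2,interpolation=2))
t=bot.camera("top")
for k,r,lo,hi,z in [("brass",(290,130,340,190),(5,100,80),(30,255,255),.043),("cap",(160,205,200,240),(0,0,0),(180,255,62),.011),("solder",(115,180,150,210),(40,60,0),(75,255,255),.03),("black",(165,135,220,195),(0,0,0),(180,100,50),.048)]:
    print(k,[rect("top",c,z) for c in comps(t,r,lo,hi)])
E
```

```text
time: 21.23
ee_pos: [0.5722, -0.1018, 0.0317]
tcp_rot: [180.0, -0.0, -180.0]
wrist_force: [0.1, 1.1, 0.1]
opening: 0.055
grasp_force: 0.0
time: 22.07
ee_pos: [0.4482, -0.1631, 0.1814]
tcp_rot: [-180.0, -0.1, 179.9]
wrist_force: [0.3, 0.8, -0.4]
opening: 0.0603
grasp_force: 0.0
brass [[array([602. ,  70.3]), array([23.2, 99.5]), np.float64(87.5)]]
cap [[array([436.7, 427.8]), array([49.9, 49.7]), np.float64(89.1)]]
solder [[array([505.2, 557.1]), array([50.3, 52.1]), np.float64(88.3)]]
black [[array([582.4, 397.4]), array([92.9, 38.4]), np.float64(15.6)]]
```

View pics/end.png

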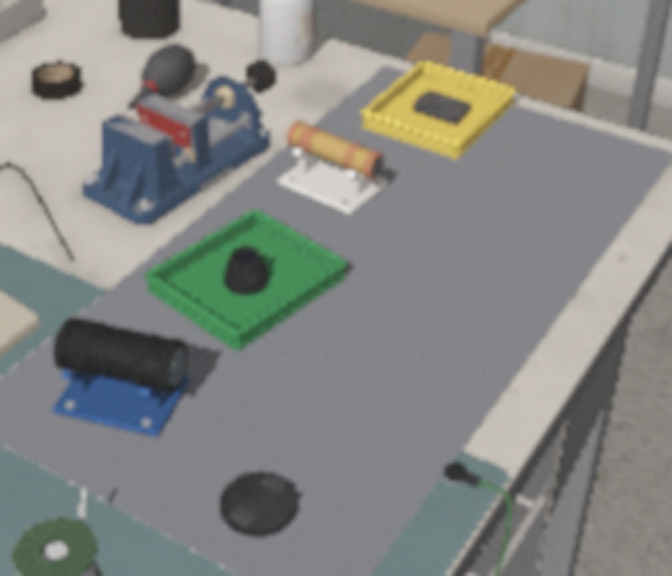

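All four are in place: the battery is flat in yellow (440,105), brass is seated (335,150), the loupe is upright (247,270), and black is seated (120,355). The cap and spool have not moved.

```bash
python3 -c "
from workcell import bot
print(bot.job_done())"
```

```text
the job is handed in; nothing more can be done
None
```

The job is handed in at about 22 s: both barrels sit in their cradles, the battery lies flat in the yellow tray and the loupe stands upright in the green tray. The last pictures show the lens cap and solder spool where they started; the hand-in returned no verdict.

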